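# Free the stuck tea strainers and put the tea things away

## Robot

A 6-joint arm with a two-finger parallel gripper is mounted at the origin on the work surface. World frame = base frame: x ahead of the robot, y to its left, z up, the work surface at z = 0. Lengths are in m, angles in rad, forces in N, time in s.
With the tool pointing down it reaches from about 0.425 to 1.125 m from the base axis. Payload 14.9 kg.
Tool frame: the origin (TCP) lies between the finger pads; the fingertips stand 19 mm ahead of it and the grasp point (between the pads) is the TCP; z points along the fingers, y is the line along which they close (so a half turn about z gives the same grasp; the last joint's range is limited). The gripper opens to 91 mm and grips with 3 to 60 N. Pads are 32 mm wide; open, the fingers measure 118 mm over their backs; the gripper's body (76 mm by 178 mm) begins 60 mm behind the grasp point.
Start: joints at [-1.362, 0.379, 1.734, -0, 1.028, -0.033], TCP at [0.168, -0.68, 0.233] pointing down, gripper open.
Joint ranges: [-2.77, 2.77], [-0.74, 2.19], [0, 2.66], [-1.06, 4.2], [0.31, 2.87], [-3.08, 3.08]. Speed limits (rad/s): [1.89, 1.89, 2.39, 3.14, 3.14, 3.14].

## Interface

Orientations are given as a rotation vector (axis times angle).
In Python, from workcell import telemetry, optics, ticket, nets gives the robot as it stands.
- The arm moves only by the tool servo_tool, never from a script. Its argument "increments" is a list of rows, each a list of 5 numbers: the opening, from 0 (shut) to 1 (fully open), then the shift along the world's x, y, z in cm, then the turn about the world's z in rad. A call has 1 to 5 rows; each row is the pose to reach, as a shift and turn from the pose commanded when the call began; what a row does not reach only later rows make up. A row lasts 1/10 s, in which the tool goes at most 50 mm and 8.59 degrees, less where a joint would pass 70% of its speed; a pose out of reach is approached as far as the arm can. A call with a gripper value outside its range is refused whole. The fingers move at their own pace and stop on an object; "squeeze" is the grip in N (left out, the last holds). Time passes only in rows, so rows that repeat a pose let the fingers close. It gives the time, the measured TCP pose, the force, the opening and the grip force at its end, in the units of the state.
- telemetry.observe(): the state, without advancing time (a new reading comes with each control period).
- optics.grab_frame(name): name is "scene" or "top"; returns a dict with "image" (384x512x3 uint8, red, green, blue), "z_map" (384x512 float32, m along the optical axis (not along the pixel's ray), 0 where there is no reading), "fov_y" (degrees; the focal length in pixels is half the picture's height over the tangent of half this angle, whatever the lens; pixels are square), "cx", "cy" (the principal point, pixels), "R" (3x3) and "t" (3): a world point X has camera coordinates R X + t. Camera axes: x right, y down, z forward; pixel columns grow to the right and rows downward; lengths in m; the calibration is good to about 2 mm. A picture is of the moment at which its call begins.
- ticket.finish_job(): hands the job in; it is judged then, once.
Trained networks look in a picture, given as the dict that the camera call returned (one of the last four; its "shot" number tells which), for a name from the list of things; names that differ only in an ending like _2 or _b are one class to them, and where a whole thing is asked for, a point or a joint stands for the part that bears it (a point fixed in the world has none). Each returns a list of dicts, best first, with "score" (0 to 1); they miss things now and then, are a little off and sometimes report something else, mostly with a low value. They report only what shows in the picture. A call takes as long as a camera call.
- nets.spot_in(target, picture): "location" ([x, y, z] in m, in world coordinates, good to about 4 mm: the middle of the surface that is visible of it).
- nets.mark_of(target, picture): "location" ([x, y, z] in m, in world coordinates, good to about 4 mm: a listed point, or the origin of a listed thing).
The state is a dict: "t": time; "qpos": joint angles; "dq": joint speeds; "effort": joint torques, N m; "ee_pos": TCP position; "orientation": TCP orientation; "ft_force": force on the tool from outside, world axes, zero at the start; "ft_torque": the same for the moment, N m; "opening": opening from 0.0 (shut) to 1.0 (fully open); "gripper_force": force on a finger pad.
Only numpy, scipy, OpenCV 4.12 (cv2) and the standard library are available. Lean on these libraries where they do the work, as an engineer would, in place of code of your own. Each camera call takes 0.05 s, during which the arm holds its last target. There are 200 camera calls.

## Task

Some of the upturned tea mugs have their strainer stuck inside. Slide each stuck pair along the desk, rim flat, into the steel keeper so that its lips hold down the strainer's rim, and lift the mug off without the strainer coming up with it; never raise a strainer off the desk while it is still in its mug. Put all the strainers rim down in the drawer of the desktop unit and shut it fully, and stand all the mugs rim down in the tray on top of the unit, leaving the tea tin, books and tissue box alone.

Things in the scene. Friction and masses are not known exactly. Their poses are not given: they have to be found in the camera images.
- mug0: white tea mug without handle, rim down: straight cylinder 68 mm across, 72 mm tall, bore 60 mm, 0.19 to 0.31 kg. Origin: centre of its rim plane (lower end), z up to its closed end. With a strainer stuck in it the rim stands on the strainer's rim, 4 mm above the desk, otherwise on the desk. Always present.
- mug1: white tea mug without handle, rim down: straight cylinder 68 mm across, 72 mm tall, bore 60 mm, 0.19 to 0.31 kg. Origin: centre of its rim plane (lower end), z up to its closed end. With a strainer stuck in it the rim stands on the strainer's rim, 4 mm above the desk, otherwise on the desk. Always present.
- mug2: white tea mug without handle, rim down: straight cylinder 68 mm across, 72 mm tall, bore 60 mm, 0.19 to 0.31 kg. Origin: centre of its rim plane (lower end), z up to its closed end. With a strainer stuck in it the rim stands on the strainer's rim, 4 mm above the desk, otherwise on the desk. Always present.
- strainer0: steel strainer, upside down: flat rim 96 mm across, 4 mm thick; basket 52 mm across on it, up to 62 mm above the underside; 0.1 kg. Origin: centre of the rim's underside, z up. Starts inside mug0, only its rim showing beneath, gripped by a springy seal (4 nubs 10 mm above the rim) that drags with 2 to 5 N until the mug has risen 15 mm from it. None if absent.
- strainer1: steel strainer, upside down: flat rim 96 mm across, 4 mm thick; basket 52 mm across on it, up to 62 mm above the underside; 0.1 kg. Origin: centre of the rim's underside, z up. Starts inside mug1, only its rim showing beneath, gripped by a springy seal (4 nubs 10 mm above the rim) that drags with 2 to 5 N until the mug has risen 15 mm from it. None if absent.
- strainer2: steel strainer, upside down: flat rim 96 mm across, 4 mm thick; basket 52 mm across on it, up to 62 mm above the underside; 0.1 kg. Origin: centre of the rim's underside, z up. Starts inside mug2, only its rim showing beneath, gripped by a springy seal (4 nubs 10 mm above the rim) that drags with 2 to 5 N until the mug has risen 15 mm from it. None if absent.
- keeper: low steel U bracket fixed to the desk, 132 mm wide, 13 mm tall. Two lips (undersides 8 mm up, gap between them 80 mm) overhang a 105 mm wide channel. Origin: on the desk where a seated strainer rim is centred, 4 mm short of the back stop. Open end, with guides flaring to 155 mm wide at x = -80 mm, faces its own -x; lips span x = -46 to +60 mm. Enter along +x from x = -135 mm. A pulled strainer rises 4 mm, then is held.
- unit_top (a point): centre of the tray top of the desktop drawer unit (fixed, sage-grey metal, 220 mm deep, 300 mm wide). Tray surface 100 mm above the desk; its back and sides (but for the front 50 mm) have a 6 mm thick rim standing 45 mm higher, its front edge has none: keep mugs some 50 mm back from it, clear of a hand on the handle. x points from the unit's front to its back, y along its width; the front face is 110 mm along -x.
- drawer_handle (a point): middle of the drawer's handle: horizontal steel bar 11 mm thick, 130 mm long along the unit's y, its centre line 35 mm in front of the drawer front and 76 mm above the desk; it can be pinched from above. Moves with the drawer; x points into the unit.
- drawer_in (a point): centre of the drawer's inner floor, 12 mm above the desk; moves with the drawer. Inner size 197 mm (x, into the unit) by 276 mm (y); side walls 58 mm above the floor, front panel top 97 mm above the desk; the unit's top closes the space 80 mm above the floor. Pulled out 130 mm, x = -98 to +27 mm here is open from above.
- drawer (a joint): how far the drawer is pulled out, m: 0 shut, 0.16 fully open; it slides along the unit's -x (towards the robot), with about 2 N of friction, and stays where it is left. It starts shut or up to 20 mm open.
- tin: closed tea tin, 72 mm across, 85 mm tall: a bystander, leave it alone. Origin at the centre of its underside.
- books: pile of three books, about 110 x 155 x 70 mm: a bystander, leave it alone. Origin at the centre of its underside.
- tissues: tissue box, 220 x 110 x 75 mm: a bystander, leave it alone. Origin at the centre of its underside.

How it is judged:
On the way, in this order (a step that is already met when the one before it is completed fails the run):
1. the drawer is pulled open (value of joint drawer above 0.1 m), for 0.2 s.
2. every strainer stands rim down in the drawer (x of strainer0 in the frame of drawer_in between -0.075 and 0.075 m and y of strainer0 in the frame of drawer_in between -0.115 and 0.115 m and z of strainer0 in the frame of drawer_in between -0.008 and 0.01 m and angle between each of strainer0, strainer1, strainer2's own z axis and vertical below 0.15 rad and x of strainer1 in the frame of drawer_in between -0.075 and 0.075 m and y of strainer1 in the frame of drawer_in between -0.115 and 0.115 m and z of strainer1 in the frame of drawer_in between -0.008 and 0.01 m and x of strainer2 in the frame of drawer_in between -0.075 and 0.075 m and y of strainer2 in the frame of drawer_in between -0.115 and 0.115 m and z of strainer2 in the frame of drawer_in between -0.008 and 0.01 m), for 0.2 s.
3. the drawer is shut on them (value of joint drawer below 0.008 m), for 0.2 s.
At the end, for the whole second after the job is handed in: every strainer present stands rim down on the drawer's floor, the drawer is shut to within 8 mm, and all three mugs stand rim down on the tray top of the unit, at rest (all of step 2 and x of mug0 in the frame of unit_top between -0.09 and 0.09 m and y of mug0 in the frame of unit_top between -0.13 and 0.13 m and z of mug0 in the frame of unit_top between -0.008 and 0.008 m and angle between each of mug0, mug1, mug2's own z axis and vertical below 0.12 rad and x of mug1 in the frame of unit_top between -0.09 and 0.09 m and y of mug1 in the frame of unit_top between -0.13 and 0.13 m and z of mug1 in the frame of unit_top between -0.008 and 0.008 m and x of mug2 in the frame of unit_top between -0.09 and 0.09 m and y of mug2 in the frame of unit_top between -0.13 and 0.13 m and z of mug2 in the frame of unit_top between -0.008 and 0.008 m and linear speed of each of mug0, mug1, mug2, strainer0, strainer1, strainer2 below 0.03 m/s and value of joint drawer below 0.008 m); the robot touches nothing.
It fails at once if a strainer is raised more than 20 mm off the desk while still in its mug ((height (world z) of strainer0 above 0.02 m and distance between strainer0 and mug0 below 0.03 m) or (height (world z) of strainer1 above 0.02 m and distance between strainer1 and mug1 below 0.03 m) or (height (world z) of strainer2 above 0.02 m and distance between strainer2 and mug2 below 0.03 m)).
It fails at once if the tea tin, books or tissue box are moved more than 30 mm (distance of any of tin, books, tissues from where it was at the start of the episode above 0.03 m).
Of strainer0, strainer1, strainer2 only 1 to 2 are there at a start; the rules pass over those that are not, and their reading is None.
At some moment in a run one of mug0, mug1, mug2 may be knocked a few centimetres aside while the robot is not near it.
It also fails if it takes over 210 s, if anything falls off the work surface, if the arm or the gripper's body presses on something with over 40 N, if the wrist force passes 120 N, or if a joint passes its speed limit or range.

## Working session

There is one attempt and no reset: what is moved stays moved. The work goes in short steps, Python scripts to look and compute and a tool call to move; the robot and the scene stay as the last step left them, time stands still between calls to the robot, and variables do not carry over. Pictures are saved under pics/ and viewed, at most 14 in all, crops included, and the job is handed in when it is done.

Besides the shell and the picture viewer there is one more tool, called as a command line: name --pt "numbers of a row" for each row, then --argument value for the rest. servo_tool: Moves the arm, as the interface text tells. Its arguments: {"type":"object","properties":{"increments":{"type":"array"},"squeeze":{"type":"number"}},"required":["increments"]}

```bash
mkdir -p pics; cat > h.py <<'E'
import numpy as np, cv2
from workcell import telemetry, optics, ticket, nets
def cloud(p):
    z=p["z_map"]; h,w=z.shape; f=h/2/np.tan(np.radians(p["fov_y"])/2)
    v,u=np.mgrid[:h,:w]
    c=np.stack([(u-p["cx"])*z/f,(v-p["cy"])*z/f,z],-1)
    W=(c-p["t"])@p["R"]; W[z==0]=np.nan
    return W
def save(p,n): cv2.imwrite(f"pics/{n}.png",cv2.cvtColor(p["image"],cv2.COLOR_RGB2BGR))
def pix(p,X):
    f=p["image"].shape[0]/2/np.tan(np.radians(p["fov_y"])/2); c=p["R"]@np.array(X)+p["t"]
    return (f*c[:2]/c[2]+[p["cx"],p["cy"]]).round(0)
E
python3 - <<'E'
from h import *
np.set_printoptions(precision=4,suppress=True)
print(telemetry.observe())
P={n:optics.grab_frame(n) for n in("top","scene")}
cv2.imwrite("pics/a.png",cv2.cvtColor(np.vstack([P["top"]["image"],P["scene"]["image"]])[:, :],cv2.COLOR_RGB2BGR)) if 0 else None
for n in P: save(P[n],"a_"+n); print(n,P[n]["fov_y"],P[n]["t"],P[n]["R"].tolist())
for n in P:
  for o in ["mug0","strainer0","keeper","unit_top","drawer_handle","drawer_in","tin","books","tissues"]:
    print(n,o,[(np.round(d["location"],4).tolist(),round(d["score"],2),{k:v for k,v in d.items() if k not in("location","score")},pix(P[n],d["location"])) for d in nets.mark_of(o,P[n])])
E
```

```text
{'t': 0.0, 'qpos': array([-1.3623,  0.3794,  1.7348,  0.    ,  1.0285, -0.0333]), 'dq': array([-0.0002, -0.0003,  0.0007,  0.0012,  0.0013, -0.0009]), 'effort': array([  0.0003, -76.3725, -43.4365,   0.0651,   0.0425,  -0.0001]), 'ee_pos': array([ 0.1675, -0.6793,  0.2323]), 'orientation': array([-3.1176, -0.3787,  0.0001]), 'ft_force': array([ 0.7532, -0.8664,  0.1228]), 'ft_torque': array([ 0.0115, -0.0179,  0.002 ]), 'gripper_force': 0.0, 'opening': 1.0000898328389591}
top 48.36179757941653 [0.1417 0.621  1.1189] [[-0.09092455950248995, -0.9958552161828621, -0.002261167986532806], [-0.9748282980257217, 0.08946843319880411, -0.20421848307444138], [0.20357434476758832, -0.016364225075948285, -0.9789227233495558]]
scene 43.635443503345755 [ 0.0522 -0.3508  2.0533] [[-0.20796366732782798, 0.9780857794428655, 0.009965998354543397], [0.6775229097888127, 0.15139081197564383, -0.719752407957525], [-0.7054883555260575, -0.14293015812276097, -0.694159311769382]]
top mug0 [([0.5949, -0.3364, -0.0019], 0.94, {}, array([400., 199.])), ([0.4541, -0.0386, 0.0051], 0.92, {}, array([305., 257.])),
[... 917 characters left out ...]
[0.4537, -0.0411, -0.0029], 0.55, {}, array([237., 183.]))]
scene keeper [([0.6145, -0.0958, -0.0035], 0.89, {}, array([210., 212.]))]
scene unit_top [([0.6882, 0.2218, 0.1013], 0.89, {}, array([301., 221.]))]
scene drawer_handle [([0.5171, 0.2317, 0.0766], 0.87, {}, array([311., 190.])), ([0.6913, 0.2211, 0.1031], 0.27, {}, array([301., 222.]))]
scene drawer_in []
scene tin [([0.7475, -0.3254, 0.0009], 0.77, {}, array([131., 229.]))]
scene books [([0.795, -0.0957, 0.0009], 0.86, {}, array([194., 251.])), ([0.4553, -0.0407, 0.001], 0.73, {}, array([237., 183.])), ([0.5161, 0.2305, 0.077], 0.51, {}, array([311., 190.]))]
scene tissues [([0.4821, 0.54, -0.0013], 0.91, {}, array([401., 213.]))]
```

View pics/a_top.png

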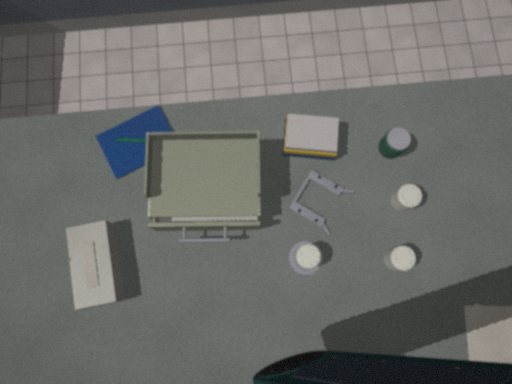

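```bash
python3 - <<'E'
from h import *
np.set_printoptions(precision=4,suppress=True)
p=optics.grab_frame("top"); W=cloud(p)
z=W[...,2]; 
def near(x,y,r): return np.hypot(W[...,0]-x,W[...,1]-y)<r
# mugs tops & strainers rims
for x,y in [(.594,-.337),(.453,-.039),(.425,-.294)]:
    m=near(x,y,.07)
    t=W[m&(z>.06)]; c=cv2.minEnclosingCircle(t[:,:2].astype(np.float32)); print("mug",np.median(t,0),c,[(m&(z>a)&(z<a+.004)).sum() for a in np.arange(-.002,.012,.002)], np.percentile(t[:,2],[5,50,95]))
# keeper
k=near(.614,-.096,.13)&(z>.009)&(z<.02); pts=W[k][:,:2].astype(np.float32)
print("keeper",len(pts),cv2.minAreaRect(pts),cv2.boxPoints(cv2.minAreaRect(pts)))
k=near(.69,.22,.25)&(z>.13)&(z<.16); pts=W[k][:,:2].astype(np.float32)
print("unit rim",len(pts),cv2.minAreaRect(pts),cv2.boxPoints(cv2.minAreaRect(pts)))
k=near(.69,.22,.25)&(z>.09)&(z<.11)&(W[...,0]>.5); pts=W[k][:,:2].astype(np.float32)
print("tray",len(pts),cv2.minAreaRect(pts),cv2.boxPoints(cv2.minAreaRect(pts)))
k=near(.517,.231,.1)&(z>.06)&(z<.088); pts=W[k]; print("handle",len(pts),cv2.minAreaRect(pts[:,:2].astype(np.float32)),np.median(pts,0))
big=cv2.resize(p["image"][120:310,170:450],None,fx=2.8,fy=2.8,interpolation=cv2.INTER_CUBIC); cv2.imwrite("pics/b.png",big[:,:,::-1])
E
```

```text
mug [ 0.5906 -0.3358  0.0719] ((0.5904040336608887, -0.33921605348587036), 0.035311877727508545) [np.int64(671), np.int64(536), np.int64(264), np.int64(79), np.int64(23), np.int64(14), np.int64(7)] [0.0655 0.0719 0.0763]
mug [ 0.4511 -0.0399  0.0761] ((0.4517609179019928, -0.041183095425367355), 0.03412429243326187) [np.int64(697), np.int64(653), np.int64(432), np.int64(219), np.int64(81), np.int64(22), np.int64(9)] [0.0713 0.0761 0.0799]
mug [ 0.4237 -0.2909  0.0719] ((0.42309775948524475, -0.29300135374069214), 0.034743960946798325) [np.int64(785), np.int64(635), np.int64(283), np.int64(74), np.int64(25), np.int64(11), np.int64(7)] [0.0656 0.0719 0.0761]
keeper 776 ((0.6363453269004822, -0.1073048859834671), (0.15778817236423492, 0.206224724650383), 55.67972946166992) [[ 0.5067 -0.1143]
 [ 0.677  -0.2306]
 [ 0.766  -0.1003]
 [ 0.5957  0.016 ]]
unit rim 832 ((0.7151910662651062, 0.21732284128665924), (0.30114299058914185, 0.1712060123682022), 85.45709991455078) [[0.6179 0.074 ]
 [0.7886 0.0604]
 [0.8125 0.3606]
 [0.6418 0.3742]]
tray 8972 ((0.6746587157249451, 0.21978776156902313), (0.3001275062561035, 0.24316567182540894), 85.40607452392578) [[0.5414 0.0799]
 [0.7838 0.0605]
 [0.8079 0.3596]
 [0.5655 0.3791]]
handle 367 ((0.5357011556625366, 0.22827498614788055), (0.053833141922950745, 0.18291011452674866), 0.812730073928833) [0.5236 0.2352 0.0799]
```

View pics/b.png

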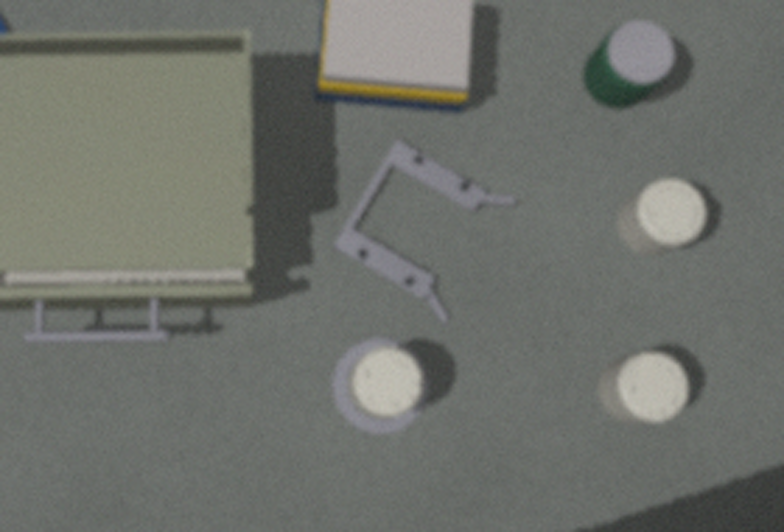

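The top view shows three mugs. Only the one at full-image pixel (307,256) has a steel flange around it, and its top is 4 mm higher, so there is one stuck pair. The keeper opens to the lower right, and the drawer is about 20 mm open.

```bash
python3 - <<'E'
from h import *
from scipy.optimize import minimize
from scipy.spatial.transform import Rotation as Ro
np.set_printoptions(precision=4,suppress=True)
s=telemetry.observe(); y=Ro.from_rotvec(s["orientation"]).as_matrix(); print("tool y",y[:,1],"yaw of y",np.degrees(np.arctan2(y[1,1],y[0,1])),s["ee_pos"])
for cam in("top","scene"):
    p=optics.grab_frame(cam); g=cv2.GaussianBlur(cv2.cvtColor(p["image"],cv2.COLOR_RGB2GRAY),(3,3),0).astype(float)
    f=192/np.tan(np.radians(p["fov_y"])/2)
    X,Y=np.meshgrid(np.arange(-.1,.09,.002),np.arange(-.09,.0901,.002))
    ins=((abs(Y)>.040)&(abs(Y)<.066)&(X>-.046)&(X<.060))|((abs(Y)<.066)&(X>.052)&(X<.060))
    ring=~ins&(((abs(Y)<.036)&(X<.048)&(X>-.05))|((abs(Y)>.07)&(X>-.046)&(abs(Y)<.08))|((X>.064)&(X<.075)))
    def cost(q):
        a=q[2]; x=q[0]+np.cos(a)*X-np.sin(a)*Y; yy=q[1]+np.sin(a)*X+np.cos(a)*Y
        c=np.stack([x,yy,np.full_like(x,.013)],-1)@p["R"].T+p["t"]
        uv=(f*c[...,:2]/c[...,2:]+[p["cx"],p["cy"]]).astype(np.float32)
        v=cv2.remap(g,uv[...,0],uv[...,1],cv2.INTER_LINEAR)
        return v[ring].mean()-v[ins].mean()
    b=min((minimize(cost,[.614,-.096,np.radians(d)],method="Nelder-Mead",options=dict(initial_simplex=[[.614,-.096,np.radians(d)],[.62,-.096,np.radians(d)],[.614,-.09,np.radians(d)],[.614,-.096,np.radians(d+6)]])) for d in(45,52,60,68,75)),key=lambda r:r.fun)
    print(cam,b.x[:2],np.degrees(b.x[2]),b.fun)
E
```

```text
tool y [ 0.2394 -0.9709  0.    ] yaw of y -76.14981688171117 [ 0.1676 -0.6797  0.233 ]
top [ 0.6149 -0.0901] 52.10546347691592 -15.821265406159014
scene [ 0.6124 -0.0928] 52.64700885552187 -13.064849532651493
```

servo_tool --pt "1 4 3.2 0 0.14" --pt "1 8 6.4 0 0.28" --pt "1 12 9.6 0 0.42" --pt "1 16 12.8 0 0.56" --pt "1 20 16 0 0.7" --squeeze 20

```text
t: 1.65
ee_pos: [0.3641, -0.5221, 0.2331]
orientation: [2.795, 1.433, 0.0]
ft_force: [0.4, 0.1, 0.6]
opening: 0.996
gripper_force: 0.0
```

servo_tool --pt "1 4 3.2 0 0.14" --pt "1 8 6.4 0 0.28" --pt "1 12 9.6 0 0.42" --pt "1 16 12.8 0 0.55" --pt "1 20 16 0 0.55"

```text
t: 2.15
ee_pos: [0.5595, -0.3658, 0.2332]
orientation: [2.302, 2.137, 0.0]
ft_force: [0.2, -0.1, -0.0]
opening: 1.002
gripper_force: 0.0
```

servo_tool --pt "1 2.4 2.2 0 0" --pt "1 2.4 2.2 -5 0" --pt "1 2.4 2.2 -10 0" --pt "1 2.4 2.2 -15 0" --pt "1 2.4 2.2 -18 0"

```text
t: 2.65
ee_pos: [0.5806, -0.3442, 0.0492]
orientation: [-2.305, -2.13, 0.001]
ft_force: [0.1, -0.9, -0.3]
opening: 1.001
gripper_force: 0.0
```

servo_tool --pt "0.6 0 0 0 0" --pt "0.6 0 0 0 0" --pt "0.6 0 0 0 0" --pt "0.6 0 0 0 0" --pt "0.6 0 0 0 0"

```text
t: 3.15
ee_pos: [0.5831, -0.346, 0.055]
orientation: [2.305, 2.13, 0.001]
ft_force: [1.4, 0.4, 7.8]
opening: 0.757
gripper_force: 19.9
```

servo_tool --pt "0.6 0 0 4 0" --pt "0.6 0 0 9 0" --pt "0.6 0 0 14 0" --pt "0.6 0 0 18.5 0" --pt "0.6 0 0 18.5 0" --squeeze 30

```text
t: 3.65
ee_pos: [0.5845, -0.3469, 0.2457]
orientation: [2.3, 2.125, 0.004]
ft_force: [-0.0, 0.3, -3.0]
opening: 0.759
gripper_force: 29.9
```

servo_tool --pt "0.6 1 4.8 0 0" --pt "0.6 2 9.6 0 0" --pt "0.6 3 14.4 0 0" --pt "0.6 4 19.2 0 0" --pt "0.6 5 24 0 0"

```text
t: 4.15
ee_pos: [0.6316, -0.1034, 0.2375]
orientation: [-2.307, -2.131, 0.001]
ft_force: [1.5, -0.1, -2.4]
opening: 0.753
gripper_force: 29.9
```

servo_tool --pt "0.6 1 4.8 0 0" --pt "0.6 2 9.6 0 0" --pt "0.6 3 14.4 0 0" --pt "0.6 4 19.2 0 0" --pt "0.6 5 24 0 0"

```text
t: 4.65
ee_pos: [0.6817, 0.1367, 0.2374]
orientation: [-2.307, -2.132, 0.001]
ft_force: [0.6, 0.1, -2.2]
opening: 0.76
gripper_force: 29.9
```

servo_tool --pt "0.6 1 4.8 0 0" --pt "0.6 2 9.6 0 0" --pt "0.6 3.3 14.4 0 0" --pt "0.6 3.3 15.8 0 0" --pt "0.6 3.3 15.8 0 0"

```text
t: 5.15
ee_pos: [0.7143, 0.2946, 0.2369]
orientation: [-2.305, -2.134, 0.002]
ft_force: [0.2, -0.8, -2.4]
opening: 0.757
gripper_force: 29.9
```

```bash
python3 - <<'E'
from h import *
np.set_printoptions(precision=4,suppress=True)
print(telemetry.observe()["ee_pos"])
p=optics.grab_frame("scene"); save(p,"c")
print([(np.round(d["location"],4),round(d["score"],2)) for d in nets.mark_of("mug0",p)])
E
```

```text
[0.7143 0.2946 0.2369]
[(array([ 0.423 , -0.2916, -0.0016]), 0.94), (array([0.7157, 0.3018, 0.185 ]), 0.84), (array([ 0.4516, -0.0396,  0.    ]), 0.62)]
```

View pics/c.png

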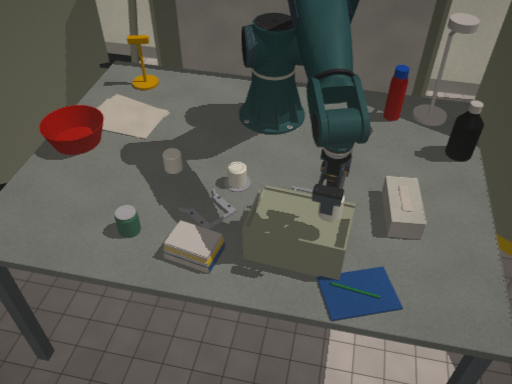

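The held mug is over the left part of the tray at about pixel (330,205), and the network puts it at (.716,.302), as expected. I'll lower and release it.

servo_tool --pt "0.6 0 0 -4 0" --pt "0.6 0 0 -7 0" --pt "0.6 0 0 -7.7 0" --pt "0.6 0 0 -8.1 0" --pt "0.6 0 0 -8.2 0"

```text
t: 5.75
ee_pos: [0.7157, 0.2922, 0.1571]
orientation: [2.308, 2.131, 0.002]
ft_force: [-0.5, 0.3, -1.5]
opening: 0.758
gripper_force: 29.9
```

servo_tool --pt "0.6 0 0 -0.2 0" --pt "0.6 0 0 -0.2 0" --pt "0.95 0 0 -0.2 0" --pt "0.95 0 0 -0.2 0" --pt "0.95 0 0 -0.2 0"

```text
t: 6.25
ee_pos: [0.7152, 0.2928, 0.1544]
orientation: [2.307, 2.132, 0.001]
ft_force: [0.0, -0.2, -0.2]
opening: 0.946
gripper_force: 0.0
```

servo_tool --pt "0.95 0 0 4 0" --pt "0.95 0 0 8 0" --pt "1 -1 -5 9 0" --pt "1 -2 -10 9 0" --pt "1 -3 -15 9 0"

```text
t: 6.75
ee_pos: [0.6854, 0.1453, 0.2448]
orientation: [2.306, 2.133, 0.002]
ft_force: [1.0, -0.2, 0.4]
opening: 1.0
gripper_force: 0.0
```

servo_tool --pt "1 -2.5 -4.1 0 0" --pt "1 -5 -8.2 0 0" --pt "1 -7.5 -12.4 0 0" --pt "1 -10 -16.6 0 0" --pt "1 -12.5 -20.8 0 0"

```text
t: 7.25
ee_pos: [0.5597, -0.0628, 0.2443]
orientation: [2.307, 2.132, 0.001]
ft_force: [0.9, -0.7, -0.6]
opening: 1.0
gripper_force: 0.0
```

servo_tool --pt "1 -2.5 -4.1 0 0" --pt "1 -5 -8.2 0 0" --pt "1 -7.5 -12.4 0 0" --pt "1 -10 -16.6 0 0" --pt "1 -12.5 -20.8 0 0"

```text
t: 7.75
ee_pos: [0.4347, -0.271, 0.2444]
orientation: [2.306, 2.132, 0.0]
ft_force: [1.1, 0.0, -0.5]
opening: 0.998
gripper_force: 0.0
```

```bash
python3 - <<'E'
from h import *
np.set_printoptions(precision=4,suppress=True)
print(telemetry.observe()["ee_pos"])
for c in("scene","top"):
  p=optics.grab_frame(c)
  print([(np.round(d["location"],4),round(d["score"],2)) for d in nets.mark_of("mug0",p)])
E
```

```text
[ 0.4347 -0.271   0.2444]
[(array([ 0.422 , -0.2916,  0.0017]), 0.87), (array([0.7171, 0.3003, 0.0999]), 0.86), (array([ 0.4515, -0.0406,  0.0005]), 0.81)]
[(array([ 0.454 , -0.0395,  0.005 ]), 0.87), (array([ 0.4246, -0.295 ,  0.0005]), 0.81), (array([0.7157, 0.3014, 0.0994]), 0.66)]
```

servo_tool --pt "1 -1.2 -2.2 0 0" --pt "1 -1.2 -2.2 -5 0" --pt "1 -1.2 -2.2 -10 0" --pt "1 -1.2 -2.2 -15 0" --pt "1 -1.2 -2.2 -19.2 0"

```text
t: 8.45
ee_pos: [0.4243, -0.2899, 0.0498]
orientation: [-2.305, -2.134, -0.0]
ft_force: [0.4, -0.1, -0.0]
opening: 1.002
gripper_force: 0.0
```

servo_tool --pt "0.6 0 0 0 0" --pt "0.6 0 0 0 0" --pt "0.6 0 0 0 0" --pt "0.6 0 0 0 0" --pt "0.6 0 0 0 0"

```text
t: 8.95
ee_pos: [0.4251, -0.2921, 0.0542]
orientation: [2.305, 2.13, 0.001]
ft_force: [0.3, 4.7, 12.3]
opening: 0.753
gripper_force: 30.0
```

servo_tool --pt "0.6 0 0 4 0" --pt "0.6 0 0 9 0" --pt "0.6 0 0 14 0" --pt "0.6 0 0 18.5 0" --pt "0.6 0 0 18.5 0"

```text
t: 9.45
ee_pos: [0.4262, -0.2933, 0.2442]
orientation: [2.299, 2.124, 0.003]
ft_force: [-0.1, -0.2, -3.5]
opening: 0.753
gripper_force: 30.0
```

servo_tool --pt "0.6 2.3 4.3 0 0" --pt "0.6 4.6 8.6 0 0" --pt "0.6 6.9 12.9 0 0" --pt "0.6 9.2 17.2 0 0" --pt "0.6 11.5 21.5 0 0"

```text
t: 9.95
ee_pos: [0.5391, -0.0745, 0.2372]
orientation: [2.307, 2.131, 0.001]
ft_force: [1.6, 0.0, -2.7]
opening: 0.753
gripper_force: 30.0
```

servo_tool --pt "0.6 2.3 4.3 0 0" --pt "0.6 4.6 8.6 0 0" --pt "0.6 6.9 12.9 0 0" --pt "0.6 9.2 17.2 0 0" --pt "0.6 11.5 21.5 0 0"

```text
t: 10.45
ee_pos: [0.654, 0.1405, 0.2369]
orientation: [2.307, 2.132, 0.0]
ft_force: [0.8, -2.4, -2.7]
opening: 0.753
gripper_force: 30.0
```

servo_tool --pt "0.6 2.7 3.8 0 0" --pt "0.6 5.4 7.6 0 0" --pt "0.6 5.4 7.6 0 0" --pt "0.6 5.4 7.6 -4 0" --pt "0.6 5.4 7.6 -7 0"

```text
t: 10.95
ee_pos: [0.7072, 0.2145, 0.1657]
orientation: [2.307, 2.132, 0.0]
ft_force: [-0.6, 0.2, -3.8]
opening: 0.758
gripper_force: 30.0
```

servo_tool --pt "0.6 0 0 -0.5 0" --pt "0.6 0 0 -1.1 0" --pt "0.6 0 0 -1.2 0" --pt "0.6 0 0 -1.3 0" --pt "0.6 0 0 -1.3 0"

```text
t: 11.45
ee_pos: [0.7084, 0.2146, 0.1552]
orientation: [2.307, 2.131, 0.002]
ft_force: [0.4, 0.2, -2.9]
opening: 0.758
gripper_force: 30.0
```

servo_tool --pt "0.6 0 0 -0.2 0" --pt "0.95 0 0 -0.2 0" --pt "0.95 0 0 -0.2 0" --pt "0.95 0 0 0 0" --pt "0.95 0 0 3 0"

```text
t: 11.95
ee_pos: [0.7059, 0.214, 0.1808]
orientation: [-2.306, -2.13, 0.008]
ft_force: [0.3, -0.2, 0.2]
opening: 0.949
gripper_force: 0.0
```

servo_tool --pt "0.95 0 0 5 0" --pt "0.95 -4.8 0.4 6 0" --pt "0.95 -9.6 0.8 6 0" --pt "0.95 -14.4 1.2 6 0" --pt "0.95 -19.1 1.6 6 0"

```text
t: 12.45
ee_pos: [0.515, 0.2304, 0.2442]
orientation: [2.308, 2.132, 0.001]
ft_force: [-0.1, 0.2, 0.1]
opening: 0.951
gripper_force: 0.0
```

```bash
python3 - <<'E'
from h import *
np.set_printoptions(precision=4,suppress=True)
print(telemetry.observe()["ee_pos"])
for c in("scene","top"):
  p=optics.grab_frame(c)
  for o in("mug0","drawer_handle","strainer0"): print(o,[(np.round(d["location"],4),round(d["score"],2)) for d in nets.mark_of(o,p)])
E
```

```text
[0.515  0.2304 0.2442]
mug0 [(array([0.7181, 0.2996, 0.1004]), 0.69), (array([0.7059, 0.2166, 0.1037]), 0.68), (array([ 0.4536, -0.0427, -0.0002]), 0.62)]
drawer_handle [(array([0.5181, 0.233 , 0.0756]), 0.97)]
strainer0 [(array([ 0.4538, -0.0422, -0.001 ]), 0.54)]
mug0 [(array([0.7171, 0.3019, 0.0963]), 0.96), (array([0.7084, 0.2141, 0.1011]), 0.92), (array([ 0.451 , -0.0404,  0.0078]), 0.83)]
drawer_handle []
strainer0 [(array([ 0.4469, -0.0405,  0.0023]), 0.79), (array([ 0.6131, -0.0965, -0.0001]), 0.55)]
```

servo_tool --pt "0.25 0.2 0.1 0 0" --pt "0.25 0.2 0.1 -4 0" --pt "0.25 0.2 0.1 -8 0" --pt "0.25 0.2 0.1 -8 0" --pt "0.25 0.2 0.1 -8 0"

```text
t: 13.35
ee_pos: [0.5191, 0.2315, 0.1642]
orientation: [-2.307, -2.131, 0.002]
ft_force: [0.7, -0.1, 1.0]
opening: 0.542
gripper_force: 0.0
```

servo_tool --pt "0.25 0 0 0 0" --pt "0.25 0 0 -3 0" --pt "0.25 0 0 -6 0" --pt "0.25 0 0 -8 0" --pt "0.25 0 0 -8.4 0"

```text
t: 13.85
ee_pos: [0.5189, 0.2315, 0.0797]
orientation: [-2.307, -2.132, 0.001]
ft_force: [-0.7, 0.1, 0.7]
opening: 0.249
gripper_force: 0.0
```

servo_tool --pt "0 0 0 0 0" --pt "0 0 0 0 0" --pt "0 0 0 0 0" --pt "0 0 0 0 0" --pt "0 0 0 0 0"

```text
t: 14.35
ee_pos: [0.5199, 0.232, 0.0816]
orientation: [2.307, 2.131, 0.004]
ft_force: [-1.6, -0.1, 8.4]
opening: 0.111
gripper_force: 30.0
```

servo_tool --pt "0 -2 0.15 0 0" --pt "0 -4.5 0.35 0 0" --pt "0 -7 0.55 0 0" --pt "0 -9.5 0.75 0 0" --pt "0 -11.5 0.9 0 0"

```text
t: 14.85
ee_pos: [0.4043, 0.2411, 0.0816]
orientation: [2.306, 2.131, 0.005]
ft_force: [2.0, -3.0, 10.7]
opening: 0.11
gripper_force: 30.0
```

servo_tool --pt "0 0 0 0 0" --pt "0 0 0 0 0" --pt "0.25 0 0 0 0" --pt "0.25 0 0 0 0" --pt "0.25 0 0 0 0"

```text
t: 15.35
ee_pos: [0.404, 0.2406, 0.0803]
orientation: [2.307, 2.132, 0.001]
ft_force: [-0.0, -0.4, 0.6]
opening: 0.252
gripper_force: 0.0
```

servo_tool --pt "0.25 0 0 4 0" --pt "0.25 0 0 8 0" --pt "0.6 1 -2 12 0" --pt "1 2 -6 14 -0.05" --pt "1 3 -10 15 -0.1"

```text
t: 15.85
ee_pos: [0.4348, 0.1399, 0.2324]
orientation: [2.41, 2.013, 0.005]
ft_force: [0.2, -0.1, -0.1]
opening: 0.485
gripper_force: 0.0
```

```bash
python3 - <<'E'
from h import *
np.set_printoptions(precision=4,suppress=True)
print(telemetry.observe()["ee_pos"])
for c in("top","scene"):
  p=optics.grab_frame(c); save(p,"d_"+c)
  for o in("mug0","drawer_handle","drawer_in","strainer0","keeper"): print(o,[(np.round(d["location"],4),round(d["score"],2)) for d in nets.mark_of(o,p)])
E
```

```text
[0.4348 0.1399 0.2324]
mug0 [(array([ 0.4539, -0.0382,  0.0059]), 0.96), (array([0.7196, 0.2991, 0.0992]), 0.95), (array([0.7124, 0.2133, 0.1013]), 0.68)]
drawer_handle [(array([0.3995, 0.2423, 0.0765]), 0.66)]
drawer_in [(array([0.5528, 0.229 , 0.0081]), 0.78)]
strainer0 [(array([ 0.451 , -0.0403,  0.0038]), 0.9)]
keeper [(array([ 0.6149, -0.0947,  0.0009]), 0.91)]
mug0 [(array([0.7157, 0.3001, 0.0976]), 0.85), (array([ 0.4524, -0.041 ,  0.0002]), 0.62)]
drawer_handle [(array([0.4004, 0.2399, 0.0756]), 0.98), (array([ 0.7498, -0.3243, -0.    ]), 0.44)]
drawer_in [(array([0.5522, 0.2294, 0.014 ]), 0.96), (array([ 0.4524, -0.0425, -0.0036]), 0.69)]
strainer0 [(array([ 0.4571, -0.0414,  0.0004]), 0.56)]
keeper [(array([ 0.4523, -0.0421, -0.0017]), 0.58), (array([ 0.7971, -0.0923, -0.0029]), 0.39)]
```

View pics/d_top.png

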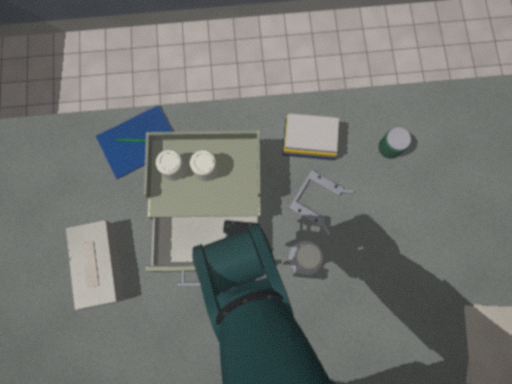

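The drawer is open by about 0.13 m (handle at pixel (200,284)) and two mugs are on the tray at (168,162) and (203,163). Next I'll check the keeper pose with an overlay.

```bash
python3 - <<'E'
from h import *
out=[]
for cam,(r0,r1,c0,c1) in {"top":(160,250,280,370),"scene":(170,260,160,250)}.items():
    p=optics.grab_frame(cam); im=cv2.imread(f"pics/a_{cam}.png"); S=6
    b=cv2.resize(im[r0:r1,c0:c1],None,fx=S,fy=S,interpolation=cv2.INTER_CUBIC)
    f=192/np.tan(np.radians(p["fov_y"])/2)
    for (x,y,a),col in [((.614,-.0925,52.4),(0,0,255)),((.6146,-.0955,55.5),(0,255,0))]:
        a=np.radians(a)
        for poly in ([(-46,40),(52,40),(52,-40),(-46,-40),(-46,-66),(60,-66),(60,66),(-46,66)],):
            q=np.array(poly)/1000; X=np.c_[x+np.cos(a)*q[:,0]-np.sin(a)*q[:,1],y+np.sin(a)*q[:,0]+np.cos(a)*q[:,1],np.full(len(q),.013)]
            c=X@p["R"].T+p["t"]; uv=f*c[:,:2]/c[:,2:]+[p["cx"],p["cy"]]
            cv2.polylines(b,[((uv-[c0,r0]+.5)*S).astype(int)],True,col,1)
    out.append(b[:,:400] if 0 else cv2.resize(b,(400,400)))
cv2.imwrite("pics/e.png",np.hstack(out))
E
```

```text
(no output)
```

View pics/e.png

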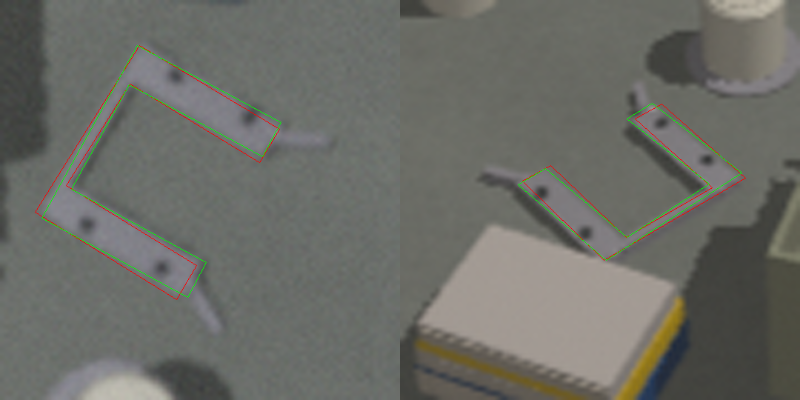

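The overlay sits between the two candidates, so I take the keeper as (.614,-.094) at about 54°. Now I'll grasp the stuck mug.

servo_tool --pt "1 0.4 -4.5 0 0.1" --pt "1 0.8 -9 0 0.1" --pt "1 1.2 -13.5 0 0.1" --pt "1 1.8 -18 0 0.1" --pt "1 1.8 -18 0 0.1"

```text
t: 17.05
ee_pos: [0.4523, -0.0433, 0.2302]
orientation: [2.311, 2.127, 0.0]
ft_force: [-0.1, 0.6, 1.1]
opening: 0.999
gripper_force: 0.0
```

servo_tool --pt "1 0 0 -4 0" --pt "1 0 0 -8 0" --pt "1 0 0 -12 0" --pt "1 0 0 -16 0" --pt "1 0 0 -17.8 0"

```text
t: 17.55
ee_pos: [0.4501, -0.0387, 0.049]
orientation: [-2.305, -2.131, 0.004]
ft_force: [0.4, 0.3, -0.2]
opening: 0.996
gripper_force: 0.0
```

servo_tool --pt "0.6 0 0 0 0" --pt "0.6 0 0 0 0" --pt "0.6 0 0 0 0" --pt "0.6 0 0 0 0" --pt "0.6 0 0 0 0" --squeeze 25

```text
t: 18.05
ee_pos: [0.4526, -0.0394, 0.0531]
orientation: [2.306, 2.131, 0.002]
ft_force: [-1.6, 2.7, 10.2]
opening: 0.753
gripper_force: 25.0
```

servo_tool --pt "0.6 -0.5 -2 0 0" --pt "0.6 -1 -4 0 0" --pt "0.6 -1.5 -6 0 0" --pt "0.6 -2 -8 0 0" --pt "0.6 -2.2 -9 0 0"

```text
t: 18.55
ee_pos: [0.4305, -0.1307, 0.0531]
orientation: [2.307, 2.129, 0.002]
ft_force: [1.1, 6.7, 8.3]
opening: 0.76
gripper_force: 25.0
```

servo_tool --pt "0.6 0.5 -1.7 0 0" --pt "0.6 1 -3.4 0 0" --pt "0.6 1.5 -5 0 0" --pt "0.6 2 -6 0 0" --pt "0.6 2 -6 0 0"

```text
t: 19.05
ee_pos: [0.4513, -0.191, 0.0531]
orientation: [2.306, 2.129, 0.002]
ft_force: [0.4, -5.6, 6.8]
opening: 0.755
gripper_force: 25.0
```

servo_tool --pt "0.6 2 -0.3 0 0" --pt "0.6 4 -0.6 0 0" --pt "0.6 6 -0.9 0 0" --pt "0.6 8.3 -1.2 0 0" --pt "0.6 8.3 -1.2 0 0"

```text
t: 19.55
ee_pos: [0.5353, -0.2018, 0.0529]
orientation: [2.305, 2.131, 0.002]
ft_force: [1.3, -0.7, 0.8]
opening: 0.757
gripper_force: 25.0
```

```bash
python3 - <<'E'
from h import *
np.set_printoptions(precision=4,suppress=True)
s=telemetry.observe();print(s["ee_pos"],s["qpos"])
for c in("top","scene"):
  p=optics.grab_frame(c); 
  if c=="scene": cv2.imwrite("pics/f.png",cv2.resize(p["image"][120:270,100:270],None,fx=4,fy=4,interpolation=cv2.INTER_CUBIC)[:,:,::-1])
  for o in("mug0","strainer0","keeper"): print(o,[(np.round(d["location"],4),round(d["score"],2)) for d in nets.mark_of(o,p)])
E
```

```text
[ 0.5353 -0.2018  0.0529] [-0.4013  0.4585  2.0438  0.0001  0.6363 -0.3228]
mug0 [(array([0.7088, 0.2123, 0.1023]), 0.87), (array([0.7145, 0.3009, 0.096 ]), 0.66), (array([ 0.5385, -0.2046,  0.0077]), 0.44)]
strainer0 [(array([ 0.5319, -0.2038,  0.0015]), 0.76)]
keeper [(array([ 0.6128, -0.0934,  0.0011]), 0.76), (array([ 0.5322, -0.2012,  0.0038]), 0.65)]
mug0 [(array([0.7154, 0.3018, 0.1007]), 0.85), (array([ 0.5332, -0.2037,  0.0037]), 0.69), (array([0.7084, 0.2146, 0.1022]), 0.64), (array([ 0.4813,  0.5405, -0.0001]), 0.64), (array([ 0.7979, -0.0936, -0.0005]), 0.16)]
strainer0 []
keeper [(array([ 0.6185, -0.0927, -0.0025]), 0.74)]
```

View pics/f.png

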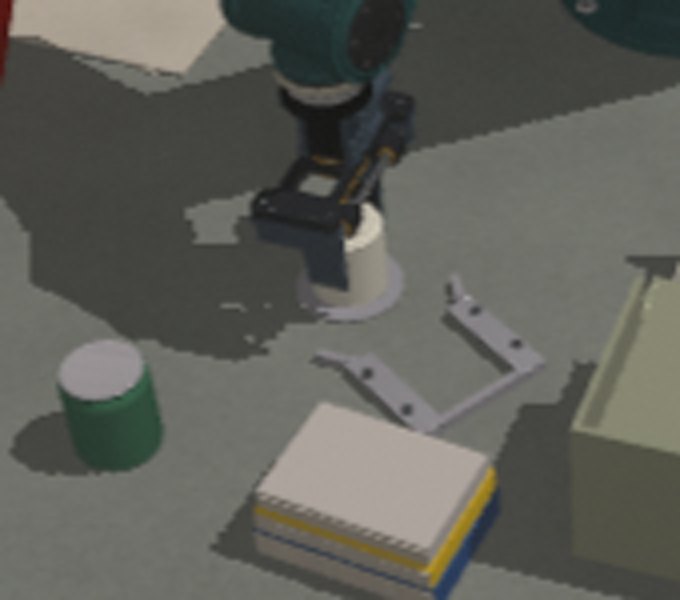

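The mug and flange sit flat at the keeper mouth at crop pixel (350,285), lined up with the channel. I'll slide them in.

servo_tool --pt "0.6 1.2 1.6 0 0" --pt "0.6 2.4 3.2 0 0" --pt "0.6 3.5 4.8 0 0" --pt "0.6 4.7 6.4 0 0" --pt "0.6 5.3 7.3 0 0"

```text
t: 20.45
ee_pos: [0.5856, -0.1277, 0.0526]
orientation: [2.306, 2.133, -0.001]
ft_force: [-2.4, -5.0, 11.6]
opening: 0.754
gripper_force: 25.0
```

servo_tool --pt "0.6 0.8 1.0 0 0" --pt "0.6 1.6 2.0 0 0" --pt "0.6 2.4 2.9 0 0" --pt "0.6 2.8 3.4 0 0" --pt "0.6 2.8 3.4 0 0"

```text
t: 20.95
ee_pos: [0.6136, -0.0939, 0.0527]
orientation: [2.307, 2.132, 0.0]
ft_force: [0.2, 2.9, 9.0]
opening: 0.758
gripper_force: 25.0
```

```bash
python3 - <<'E'
from h import *
np.set_printoptions(precision=4,suppress=True)
for c in("top","scene"):
  p=optics.grab_frame(c); 
  if c=="scene": cv2.imwrite("pics/g.png",cv2.resize(p["image"][120:270,100:270],None,fx=4,fy=4,interpolation=cv2.INTER_CUBIC)[:,:,::-1])
  for o in("mug0","strainer0"): print(o,[(np.round(d["location"],4),round(d["score"],2)) for d in nets.mark_of(o,p)])
E
```

```text
mug0 [(array([0.7089, 0.2118, 0.1019]), 0.8), (array([0.7176, 0.302 , 0.098 ]), 0.58)]
strainer0 [(array([ 0.6085, -0.0965,  0.0066]), 0.52)]
mug0 [(array([ 0.6123, -0.0965, -0.    ]), 0.76), (array([0.7169, 0.2995, 0.0997]), 0.7), (array([0.7066, 0.2159, 0.1004]), 0.61)]
strainer0 [(array([ 0.616 , -0.0999,  0.0005]), 0.55)]
```

View pics/g.png

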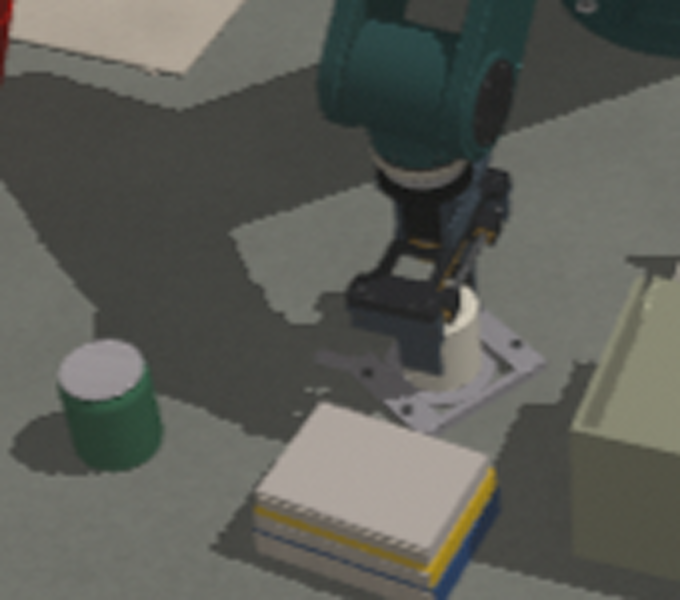

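The flange is under the lips at crop pixel (440,375). I'll lift the mug slowly and then look.

servo_tool --pt "0.6 0 0 0 0" --pt "0.6 0 0 0.5 0" --pt "0.6 0 0 1 0" --pt "0.6 0 0 1.5 0" --pt "0.6 0 0 2 0" --squeeze 45

```text
t: 21.75
ee_pos: [0.6135, -0.0945, 0.0723]
orientation: [-2.307, -2.132, 0.0]
ft_force: [-0.9, 0.3, -2.1]
opening: 0.75
gripper_force: 45.0
```

servo_tool --pt "0.6 0 0 0.5 0" --pt "0.6 0 0 1 0" --pt "0.6 0 0 1.5 0" --pt "0.6 0 0 2 0" --pt "0.6 0 0 2.5 0"

```text
t: 22.25
ee_pos: [0.6138, -0.0945, 0.0974]
orientation: [2.307, 2.132, 0.0]
ft_force: [-0.7, 0.3, -2.0]
opening: 0.753
gripper_force: 45.0
```

```bash
python3 - <<'E'
from h import *
np.set_printoptions(precision=4,suppress=True)
p=optics.grab_frame("scene"); cv2.imwrite("pics/i.png",cv2.resize(p["image"][120:270,100:270],None,fx=4,fy=4,interpolation=cv2.INTER_CUBIC)[:,:,::-1])
for o in("mug0","strainer0"): print(o,[(np.round(d["location"],4),round(d["score"],2)) for d in nets.mark_of(o,p)])
E
```

```text
mug0 [(array([0.7058, 0.2169, 0.0999]), 0.94), (array([0.7179, 0.3005, 0.1   ]), 0.62), (array([ 0.6145, -0.0966,  0.0486]), 0.6), (array([0.69  , 0.2226, 0.1006]), 0.32)]
strainer0 [(array([ 0.6155, -0.0955, -0.0024]), 0.62)]
```

View pics/i.png

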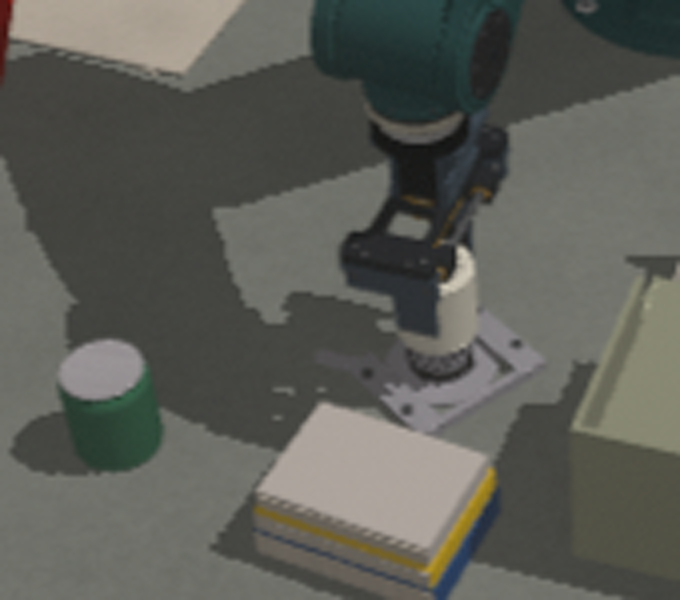

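The mug has come free and the strainer basket stays in the keeper. I'll carry the mug to the tray.

servo_tool --pt "0.6 0 0 4 0" --pt "0.6 0 0 8 0" --pt "0.6 0 0 12 0" --pt "0.6 0 0 14.3 0" --pt "0.6 0 0 14.3 0"

```text
t: 22.9
ee_pos: [0.6154, -0.0948, 0.2433]
orientation: [2.304, 2.129, 0.005]
ft_force: [0.7, 0.1, -2.6]
opening: 0.75
gripper_force: 45.0
```

servo_tool --pt "0.6 1.8 4.5 0 0" --pt "0.6 3.6 9 0 0" --pt "0.6 5.4 13.5 0 0" --pt "0.6 7.2 18 0 0" --pt "0.6 8.8 22.4 0 0"

```text
t: 23.4
ee_pos: [0.7017, 0.1314, 0.2377]
orientation: [-2.306, -2.131, 0.003]
ft_force: [1.0, -0.6, -1.8]
opening: 0.749
gripper_force: 45.0
```

servo_tool --pt "0.6 0 0 0 0" --pt "0.6 0 0 -4 0" --pt "0.6 0 0 -7 0" --pt "0.6 0 0 -8 0" --pt "0.6 0 0 -8 0"

```text
t: 23.9
ee_pos: [0.7005, 0.129, 0.1575]
orientation: [-2.306, -2.13, 0.005]
ft_force: [-0.1, 0.6, -1.3]
opening: 0.752
gripper_force: 45.0
```

servo_tool --pt "0.6 0 0 -0.4 0" --pt "0.6 0 0 -0.6 0" --pt "0.6 0 0 -0.7 0" --pt "0.6 0 0 -0.8 0" --pt "0.6 0 0 -0.8 0"

```text
t: 24.4
ee_pos: [0.7019, 0.1295, 0.1523]
orientation: [2.307, 2.132, 0.001]
ft_force: [0.8, 0.0, -2.5]
opening: 0.751
gripper_force: 45.0
```

servo_tool --pt "0.6 0 0 -0.2 0" --pt "0.95 0 0 -0.2 0" --pt "0.95 0 0 -0.2 0" --pt "0.95 0 0 0 0" --pt "0.95 0 0 3 0"

```text
t: 24.9
ee_pos: [0.6999, 0.1292, 0.179]
orientation: [-2.305, -2.13, 0.007]
ft_force: [-0.1, -0.2, -0.2]
opening: 0.949
gripper_force: 0.0
```

servo_tool --pt "0.95 0 0 4 0" --pt "0.95 0 0 6 0" --pt "0.95 -1.8 -4.5 6 0.14" --pt "0.95 -3.6 -9 6 0.28" --pt "0.95 -5.4 -13.5 6 0.42"

```text
t: 25.4
ee_pos: [0.6471, -0.0066, 0.2425]
orientation: [1.803, 2.572, 0.001]
ft_force: [1.0, -0.1, 0.1]
opening: 0.953
gripper_force: 0.0
```

```bash
python3 - <<'E'
from h import *
np.set_printoptions(precision=4,suppress=True)
s=telemetry.observe();print(s["ee_pos"],s["qpos"],s["orientation"])
for c in("top","scene"):
  p=optics.grab_frame(c); W=cloud(p)
  for o in("mug0","strainer0","drawer_in"): print(o,[(np.round(d["location"],4),round(d["score"],2)) for d in nets.mark_of(o,p)])
  m=(np.hypot(W[...,0]-.614,W[...,1]+.095)<.04)&(W[...,2]>.045)&(W[...,2]<.075); t=W[m]
  if len(t)>5: print(c,len(t),np.median(t,0),cv2.minEnclosingCircle(t[:,:2].astype(np.float32)))
E
```

```text
[ 0.6471 -0.0066  0.2425] [-0.0463  0.2865  1.8409 -0.      1.0134 -0.3939] [1.8034 2.5716 0.0006]
mug0 [(array([0.7176, 0.3027, 0.1   ]), 0.79), (array([0.7022, 0.1297, 0.1011]), 0.79), (array([0.7089, 0.2104, 0.1015]), 0.56)]
strainer0 []
drawer_in [(array([0.5503, 0.2267, 0.0125]), 0.92)]
mug0 [(array([0.715 , 0.3016, 0.1011]), 0.94), (array([0.7039, 0.1304, 0.0962]), 0.65), (array([0.7053, 0.2178, 0.102 ]), 0.62)]
strainer0 [(array([ 0.6139, -0.0985, -0.0011]), 0.81), (array([0.7047, 0.1264, 0.0978]), 0.44)]
drawer_in [(array([0.5517, 0.2309, 0.014 ]), 0.82)]
scene 177 [ 0.6209 -0.0953  0.0604] ((0.6149632334709167, -0.09814299643039703), 0.027875082567334175)
```

servo_tool --pt "1 -0.7 -2 0 0.14" --pt "1 -1.4 -4 0 0.28" --pt "1 -2.1 -6 0 0.42" --pt "1 -2.8 -8 0 0.56" --pt "1 -3.3 -9 0 0.7"

```text
t: 26.3
ee_pos: [0.6149, -0.0958, 0.2419]
orientation: [-0.814, -3.034, 0.0]
ft_force: [-0.2, 0.3, 0.2]
opening: 1.0
gripper_force: 0.0
```

servo_tool --pt "1 0 0 0 0.14" --pt "1 0 0 0 0.28" --pt "1 0 0 0 0.42" --pt "1 0 0 0 0.45" --pt "1 0 0 0 0.45"

```text
t: 26.8
ee_pos: [0.6152, -0.0946, 0.2418]
orientation: [-0.124, -3.139, -0.0]
ft_force: [-1.3, -0.3, -0.0]
opening: 0.998
gripper_force: 0.0
```

servo_tool --pt "1 -0.1 -0.2 -5 0" --pt "1 -0.1 -0.2 -10 0" --pt "1 -0.1 -0.2 -15 0" --pt "1 -0.1 -0.2 -19.2 0" --pt "1 -0.1 -0.2 -19.2 0" --squeeze 20

```text
t: 27.3
ee_pos: [0.6105, -0.0963, 0.0448]
orientation: [-0.126, -3.131, -0.002]
ft_force: [-0.2, 0.9, 0.4]
opening: 1.002
gripper_force: 0.0
```

servo_tool --pt "0.3 0 0 0 0" --pt "0.3 0 0 0 0" --pt "0.3 0 0 0 0" --pt "0.3 0 0 0 0" --pt "0.3 0 0 0 0"

```text
t: 27.8
ee_pos: [0.6143, -0.0976, 0.051]
orientation: [0.125, 3.138, -0.0]
ft_force: [-0.2, 0.3, 0.7]
opening: 0.59
gripper_force: 0.3
```

servo_tool --pt "0.3 0 0 0 0" --pt "0.3 -0.2 -0.3 0 0" --pt "0.3 -0.6 -0.8 0 0" --pt "0.3 -1.2 -1.6 0 0" --pt "0.3 -1.2 -1.6 0 0"

```text
t: 28.3
ee_pos: [0.6021, -0.1143, 0.0508]
orientation: [0.126, 3.138, -0.001]
ft_force: [-3.2, -4.7, 9.9]
opening: 0.565
gripper_force: 20.0
```

servo_tool --pt "0.3 -1.2 -1.6 0 0" --pt "0.3 -2.6 -3.6 0 0" --pt "0.3 -4.1 -5.7 0 0" --pt "0.3 -5.6 -7.7 0 0" --pt "0.3 -7.3 -10.1 0 0"

```text
t: 28.8
ee_pos: [0.5293, -0.2152, 0.0508]
orientation: [0.125, 3.137, -0.001]
ft_force: [2.5, 2.6, 8.1]
opening: 0.565
gripper_force: 20.0
```

servo_tool --pt "0.3 0 0 0 0" --pt "0.3 0 0 1 0" --pt "0.3 0 0 4 0" --pt "0.3 0 0 8 0" --pt "0.3 0 0 12 0"

```text
t: 29.3
ee_pos: [0.5284, -0.214, 0.1715]
orientation: [-0.125, -3.138, -0.001]
ft_force: [-0.1, 0.1, -0.5]
opening: 0.566
gripper_force: 20.0
```

```bash
python3 - <<'E'
from h import *
np.set_printoptions(precision=4,suppress=True)
s=telemetry.observe();print(s["ee_pos"])
p=optics.grab_frame("scene"); save(p,"j")
for o in("mug0","strainer0","drawer_in"): print(o,[(np.round(d["location"],4),round(d["score"],2)) for d in nets.mark_of(o,p)])
E
```

```text
[ 0.5284 -0.214   0.1715]
mug0 [(array([0.7076, 0.2156, 0.0985]), 0.9), (array([0.7027, 0.1277, 0.0973]), 0.75), (array([0.7188, 0.3025, 0.0986]), 0.57)]
strainer0 [(array([ 0.5249, -0.2191,  0.1201]), 0.94)]
drawer_in [(array([0.5518, 0.2301, 0.0116]), 0.65), (array([0.6901, 0.2224, 0.102 ]), 0.22)]
```

View pics/j.png

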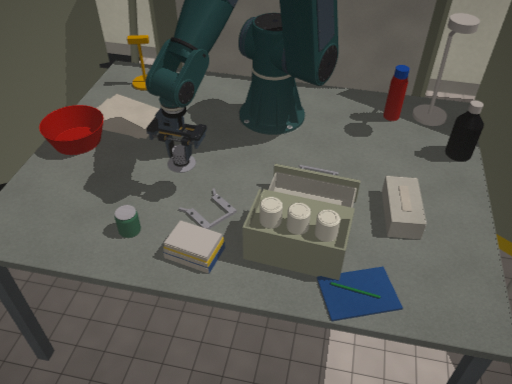

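The strainer hangs level at (182,160), clear of the keeper, and the three mugs are on the tray. I'll carry it to the drawer.

servo_tool --pt "0.3 0 2 4 0" --pt "0.3 -0.2 6.5 6 0" --pt "0.3 -0.4 11 6 0" --pt "0.3 -0.6 15.5 6 0" --pt "0.3 -0.6 20 6 0"

```text
t: 30.0
ee_pos: [0.5215, -0.0126, 0.2286]
orientation: [-0.126, -3.137, -0.0]
ft_force: [0.3, 0.2, -1.8]
opening: 0.565
gripper_force: 20.0
```

servo_tool --pt "0.3 0 4.8 0 0" --pt "0.3 -0.2 9.6 0 0" --pt "0.3 -0.4 14.4 0 0" --pt "0.3 -0.6 19.2 0 0" --pt "0.3 -0.6 24 0 0"

```text
t: 30.5
ee_pos: [0.5154, 0.2274, 0.2284]
orientation: [-0.125, -3.137, 0.002]
ft_force: [1.4, 0.3, -1.0]
opening: 0.563
gripper_force: 20.0
```

servo_tool --pt "0.3 0.1 0.5 0 0" --pt "0.3 0.1 0.5 -4 0" --pt "0.3 0.1 0.5 -8 0" --pt "0.3 0.1 0.5 -12 0" --pt "0.3 0.1 0.5 -14 0"

```text
t: 31.0
ee_pos: [0.5152, 0.2292, 0.0855]
orientation: [-0.125, -3.134, 0.004]
ft_force: [-0.6, -0.7, 0.2]
opening: 0.562
gripper_force: 20.0
```

servo_tool --pt "0.3 0 0 -1 0" --pt "0.3 0 0 -1.6 0" --pt "0.3 0 0 -2.0 0" --pt "0.3 0 0 -2.3 0" --pt "0.3 0 0 -2.3 0"

```text
t: 31.5
ee_pos: [0.5181, 0.2306, 0.0674]
orientation: [0.125, 3.138, 0.0]
ft_force: [-0.5, -0.2, -0.6]
opening: 0.567
gripper_force: 20.0
```

servo_tool --pt "0.3 0 0 -0.3 0" --pt "0.3 0 0 -0.5 0" --pt "0.3 0 0 -0.5 0" --pt "0.9 0 0 -0.5 0" --pt "0.9 0 0 -0.5 0"

```text
t: 32.0
ee_pos: [0.5179, 0.2306, 0.0621]
orientation: [0.125, 3.139, 0.0]
ft_force: [0.3, -0.1, -0.3]
opening: 0.707
gripper_force: 0.0
```

servo_tool --pt "0.9 0 0 0 0" --pt "0.9 0 0 0 0" --pt "0.9 0 0 4 0" --pt "0.9 0 0 9 0" --pt "0.9 0 0 14 0"

```text
t: 32.5
ee_pos: [0.5172, 0.2303, 0.2032]
orientation: [-0.125, -3.138, 0.001]
ft_force: [1.0, 0.4, 1.1]
opening: 0.903
gripper_force: 0.0
```

servo_tool --pt "0 -2 0 2 -0.14" --pt "0 -4 0 2 -0.28" --pt "0 -6 0 2 -0.42" --pt "0 -8 0 2 -0.56" --pt "0 -10 0 2 -0.7"

```text
t: 33.0
ee_pos: [0.4169, 0.2304, 0.2219]
orientation: [-1.203, -2.902, -0.0]
ft_force: [0.1, 0.4, -0.8]
opening: 0.494
gripper_force: 0.0
```

```bash
python3 - <<'E'
from h import *
np.set_printoptions(precision=4,suppress=True)
s=telemetry.observe();print(s["ee_pos"])
p=optics.grab_frame("scene"); save(p,"k")
for o in("mug0","strainer0","drawer_in","drawer_handle"): print(o,[(np.round(d["location"],4),round(d["score"],2)) for d in nets.mark_of(o,p)])
E
```

```text
[0.4169 0.2304 0.2219]
mug0 [(array([0.7044, 0.1277, 0.097 ]), 0.97), (array([0.7076, 0.2141, 0.0993]), 0.92), (array([0.7188, 0.3024, 0.1011]), 0.89)]
strainer0 []
drawer_in []
drawer_handle [(array([0.401 , 0.2397, 0.0785]), 0.81)]
```

View pics/k.png

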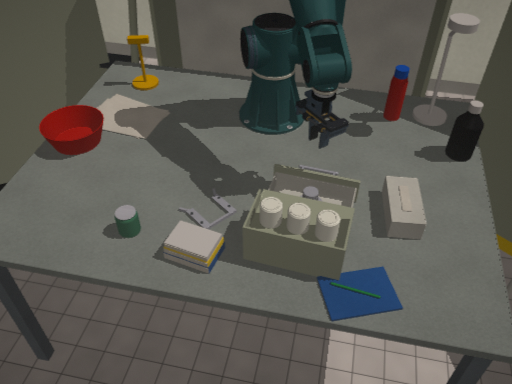

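The strainer stands upright in the drawer at (311,193). Now I'll shut the drawer by pinching the handle.

servo_tool --pt "0.25 -0.4 0.2 0 -0.14" --pt "0.25 -0.8 0.4 0 -0.28" --pt "0.25 -1.2 0.7 0 -0.42" --pt "0.25 -1.65 1 0 -0.56" --pt "0.25 -1.65 1 0 -0.7"

```text
t: 33.75
ee_pos: [0.4018, 0.2408, 0.2219]
orientation: [-2.122, -2.317, 0.0]
ft_force: [0.2, 0.0, 0.8]
opening: 0.252
gripper_force: 0.0
```

servo_tool --pt "0.25 0 0 0 -0.14" --pt "0.25 0 0 -3 -0.17" --pt "0.25 0 0 -6 -0.17" --pt "0.25 0 0 -7 -0.17" --pt "0.25 0 0 -7 -0.17"

```text
t: 34.25
ee_pos: [0.4012, 0.2402, 0.1509]
orientation: [-2.306, -2.133, 0.004]
ft_force: [0.4, -0.0, 0.9]
opening: 0.252
gripper_force: 0.0
```

servo_tool --pt "0.25 0 0 -3 0" --pt "0.25 0 0 -6 0" --pt "0.25 0 0 -7.1 0" --pt "0 0 0 -7.1 0" --pt "0 0 0 -7.1 0"

```text
t: 34.75
ee_pos: [0.4023, 0.2409, 0.0822]
orientation: [2.307, 2.132, 0.002]
ft_force: [0.4, -0.3, -11.5]
opening: 0.115
gripper_force: 20.0
```

servo_tool --pt "0 0 0 0 0" --pt "0 0 0 0 0" --pt "0 1 -0.1 0 0" --pt "0 2.5 -0.2 0 0" --pt "0 4 -0.3 0 0"

```text
t: 35.25
ee_pos: [0.4421, 0.2378, 0.082]
orientation: [2.307, 2.132, 0.001]
ft_force: [-2.7, -0.1, 7.2]
opening: 0.115
gripper_force: 20.0
```

servo_tool --pt "0 2 -0.15 0 0" --pt "0 4 -0.3 0 0" --pt "0 6 -0.5 0 0" --pt "0 8 -0.65 0 0" --pt "0 8 -0.65 0 0"

```text
t: 35.75
ee_pos: [0.5241, 0.2313, 0.0821]
orientation: [2.307, 2.13, 0.005]
ft_force: [1.5, 1.3, 7.2]
opening: 0.115
gripper_force: 20.0
```

servo_tool --pt "0 0.5 0 0 0" --pt "0 1 -0.1 0 0" --pt "0 1.4 -0.1 0 0" --pt "0 1.7 -0.15 0 0" --pt "0 1.7 -0.15 0 0"

```text
t: 36.25
ee_pos: [0.5335, 0.2295, 0.0808]
orientation: [-2.304, -2.127, 0.013]
ft_force: [-30.6, 7.5, 22.4]
opening: 0.114
gripper_force: 20.0
```

servo_tool --pt "0 0.1 0 0 0" --pt "0 0.2 0 0 0" --pt "0 0.3 0 0 0" --pt "0 0.3 0 0 0" --pt "0 0.3 0 0 0"

```text
t: 36.75
ee_pos: [0.5351, 0.2294, 0.0807]
orientation: [-2.303, -2.127, 0.017]
ft_force: [-39.5, 7.4, 30.6]
opening: 0.149
gripper_force: 20.0
```

servo_tool --pt "0 -0.3 0 0 0" --pt "0.3 -0.3 0 0 0" --pt "0.3 -0.3 0 0 0" --pt "0.3 -0.3 0 1 0" --pt "0.3 -0.3 0 4 0"

```text
t: 37.25
ee_pos: [0.5371, 0.229, 0.1201]
orientation: [-2.307, -2.131, 0.005]
ft_force: [0.1, 0.2, 0.9]
opening: 0.3
gripper_force: 0.0
```

servo_tool --pt "0.3 0 0 4 0" --pt "0.3 0 0 8 0" --pt "0.3 0 -4 12 0" --pt "0.3 -1 -8 14 0" --pt "0.3 -2 -12 14 0"

```text
t: 37.75
ee_pos: [0.5196, 0.1086, 0.2654]
orientation: [2.304, 2.13, 0.008]
ft_force: [1.0, -0.4, -0.3]
opening: 0.298
gripper_force: 0.0
```

servo_tool --pt "0.3 -1 -4.5 0 0" --pt "0.3 -2 -9 0 0" --pt "0.3 -2 -13.5 0 0" --pt "0.3 -2 -18 0 0" --pt "0.3 -2 -22.5 0 0"

```text
t: 38.25
ee_pos: [0.498, -0.1174, 0.2622]
orientation: [2.307, 2.131, 0.001]
ft_force: [1.1, 0.4, -0.3]
opening: 0.301
gripper_force: 0.0
```

```bash
python3 - <<'E'
from h import *
np.set_printoptions(precision=4,suppress=True)
s=telemetry.observe();print(s["ee_pos"],s["t"])
P=[]
for c in("top","scene"):
  p=optics.grab_frame(c); P.append(p["image"])
  for o in("mug0","drawer_in","drawer_handle","unit_top"): print(o,[(np.round(d["location"],4),round(d["score"],2)) for d in nets.mark_of(o,p)])
a=cv2.resize(P[0][110:260,130:280],(400,400),interpolation=cv2.INTER_CUBIC); b=cv2.resize(P[1][150:290,230:370],(400,400),interpolation=cv2.INTER_CUBIC)
cv2.imwrite("pics/l.png",np.hstack([a,b])[:,:,::-1])
E
```

```text
[ 0.498  -0.1174  0.2622] 38.25
mug0 [(array([0.703 , 0.1261, 0.1026]), 0.77), (array([0.7099, 0.2125, 0.0988]), 0.64), (array([0.7169, 0.3017, 0.1011]), 0.6), (array([ 0.4825,  0.5383, -0.0027]), 0.29)]
drawer_in []
drawer_handle [(array([0.5335, 0.2293, 0.0757]), 0.55)]
unit_top [(array([0.6923, 0.217 , 0.1016]), 0.64)]
mug0 [(array([0.7152, 0.3015, 0.0992]), 0.89), (array([0.7058, 0.2171, 0.1   ]), 0.66), (array([0.7029, 0.127 , 0.0951]), 0.59), (array([0.5322, 0.232 , 0.0755]), 0.34)]
drawer_in [(array([0.5323, 0.2278, 0.0779]), 0.68)]
drawer_handle [(array([0.5324, 0.2321, 0.077 ]), 0.69)]
unit_top [(array([0.6914, 0.2234, 0.1025]), 0.88)]
```

View pics/l.png

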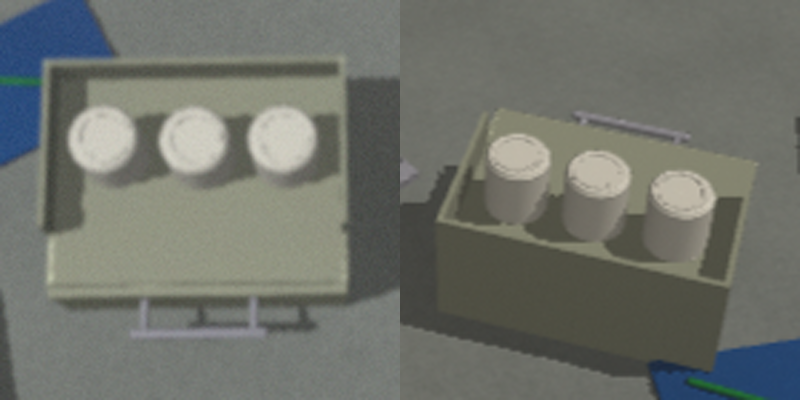

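The white gap in the drawer is gone and the handle is 0.157 m in front of the unit's centre, which fits the 110 mm to the front face, the 35 mm handle offset and a panel of about 12 mm. The push also met a hard stop. All three mugs stand on the tray, so I'll hand in.

```bash
python3 -c "
from workcell import ticket
print(ticket.finish_job())"
```

```text
the job is handed in; nothing more can be done
None
```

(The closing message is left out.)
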